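# Wind on the film loader with its removable crank

### The job

Fit the loose crank with the red handle fully down onto the square shaft of the white film loader and wind it clockwise, seen from above, until the shaft reaches its stop. Then lift the crank off and stand it upright on the cork mat again, hub in the middle part of the mat.

Things in the scene. Friction and masses are not known exactly. Their poses are not given: they have to be found in the camera images.
- crank_hub (a point): Centre of the loose crank's silver hub: 34 x 34 mm, 50 high (point 25 mm above its underside), 0.16 kg, standing on the mat. Square socket in the underside, 18.5 mm wide, 36 deep, parallel to the hub. The arm (14 mm wide, 37-46 mm above the underside) runs along +x to an upright red handle (18 mm thick, top at 80 mm) 74 mm from the axis. Grip the clear faces across y. z up.
- shaft_foot (a point): Foot of the white film loader's square steel shaft, on its axis, on the black collar (61 mm above the shelf) where the seated hub rests. Shaft 16 mm square, parallel to this point's x and y, turning with it; 30 mm high, top 12 mm tapering to 6 mm. Crank fits four ways, a quarter turn apart. Loader: fixed, round, 124 mm wide, 55 high, with a 50 mm high chamber out to 109 mm on one side.
- winding_shaft (a joint): Turn of the shaft in rad, growing clockwise seen from above; starts at 0 to 0.3, firm stop at 1.35, where the collar's white line meets the loader's red mark. Light friction (0.07 N m); stays where left. The crank has about 0.17 rad free play either way on the shaft: turn the hub that much farther.
- mat_top (a point): Centre of the upper face of the round cork mat, 150 mm in diameter, 5 mm thick, fixed to the black shelf.

How it is judged:
By the outcome, as a careful person would: the job done as asked, in the order asked, and still so for the second after the job is handed in, with the robot touching nothing.
It also fails if it takes over 64 s, if anything falls off the work surface, if the arm or the gripper's body presses on something with over 40 N, if the wrist force passes 120 N, or if a joint passes its speed limit or range.

### The arm

A 6-joint arm with a two-finger parallel gripper is mounted at the origin on the work surface. World frame = base frame: x ahead of the robot, y to its left, z up, the work surface at z = 0. Lengths are in m, angles in rad, forces in N, time in s.
With the tool pointing down it reaches from about 0.25 to 0.775 m from the base axis. Payload 4 kg.
Tool frame: the origin (TCP) lies at the very end of the fingers, on their centre line; the grasp point (between the pads) lies 19 mm behind it; z points along the fingers, y is the direction in which the jaws open and shut (so a half turn about z gives the same grasp; the last joint's range is limited). The gripper opens to 94 mm and grips with 3 to 60 N. Pads are 16 mm wide; open, the fingers measure 119 mm over their backs; the gripper's body (75 mm by 177 mm) begins 78 mm behind the grasp point.
Start: joints at [-1.42, 0.087, 1.371, -0, 1.684, -0.103], TCP at [0.138, -0.532, 0.206] pointing down, gripper open.
Joint ranges: [-3.1, 3.1], [-0.76, 2.03], [0.27, 2.55], [-1.08, 4.22], [0.17, 2.65], [-2.57, 2.57]. Speed limits (rad/s): [2.79, 2.79, 3.14, 3.14, 3.14, 3.14].

### API

Orientations are given as [roll, pitch, yaw] about the fixed x, y, z axes, in that order (R = Rz(yaw) Ry(pitch) Rx(roll)).
In Python, from bench import robot, snapshot, calibration gives the robot as it stands. The module is installed in compiled form; this text tells all that it offers.
- The arm moves only by the tool servo_tool, never from a script. Its argument "series" is text: rows parted by semicolons, each of 5 numbers parted by spaces: the closure, from -1 (fully open) to 1 (shut), then the shift along the tool's x, y, z in cm, then the turn about the tool's z in rad. A call has 1 to 20 rows; each row is the pose to reach, as a shift and turn from the pose commanded when the call began, along the tool's axes at that moment; what a row does not reach only later rows make up. A row lasts 1/12 s, in which the tool goes at most 41.7 mm and 7.16 degrees, less where a joint would pass 70% of its speed; a pose out of reach is approached as far as the arm can. A call with a gripper value outside its range is refused whole. The fingers move at their own pace and stop on an object; the grip force is fixed at half the most. Time passes only in rows, so rows that repeat a pose let the fingers close. It gives the time, the measured TCP pose, the force and the opening at its end, in the units of the state.
- robot.get_obs(): the state, without advancing time (a new reading comes with each control period).
- snapshot(name): name is "scene" or "top" or "wrist"; returns (picture, depth): 384x512x3 uint8, red, green, blue; 384x512 float32, m along the optical axis (not along the pixel's ray), 0 where there is no reading.
- calibration(name): a dict with "fx", "fy", "cx", "cy" (pixels), "rvec" (rotation vector, rad) and "tvec" (3), from world to camera coordinates, as OpenCV has them; the wrist camera has in their place "tool_from_camera" (4x4, takes a point from camera to tool coordinates, whose origin is the TCP and whose axes are the flange's). Camera axes: x right, y down, z forward; pixel columns grow to the right and rows downward; lengths in m; the calibration is good to about 2 mm. The wrist camera is an equidistant fisheye: a pixel r from the principal point sees the ray r / f radians off the axis. A picture is of the moment at which its call begins: read the wrist's pose just before it. calibration takes no time and is no camera call.
- robot.close_job(): hands the job in, once; it reports no verdict.
The state is a dict: "time": time; "joint_positions": joint angles; "qvel": joint speeds; "joint_torque": joint torques, N m; "tool_pos": TCP position; "ee_rot": TCP orientation; "wrist_force": force on the tool from outside, world axes, zero at the start; "wrist_torque": the same for the moment, N m; "width": finger opening in m.
Only numpy, scipy, OpenCV 4.12 (cv2) and the standard library are available. Lean on these libraries where they do the work, as an engineer would, in place of code of your own. Each camera call takes 0.05 s, during which the arm holds its last target. There are 200 camera calls.

## Working session

There is one attempt and no reset: what is moved stays moved. The work goes in short steps, Python scripts to look and compute and a tool call to move; the robot and the scene stay as the last step left them, time stands still between calls to the robot, and variables do not carry over. Pictures are saved under pics/ and viewed, about 8 in all and at most 12, crops included, and the job is handed in when it is done.

Besides the shell and the picture viewer there is one more tool, called after "Call:" as a command line: name --argument value ..., lists and objects as JSON in quotes. servo_tool: Moves the arm, as the interface text tells. Its arguments: {"type":"object","properties":{"series":{"type":"string"}},"required":["series"]}

```bash
mkdir -p pics
cat > h.py <<'E'
import numpy as np, cv2
from bench import robot, snapshot, calibration
from scipy.spatial.transform import Rotation as R
def cloud(name):
    p,d=snapshot(name); c=calibration(name)
    v,u=np.indices(d.shape)
    P=np.stack([(u-c['cx'])/c['fx']*d,(v-c['cy'])/c['fy']*d,d],-1)
    M=cv2.Rodrigues(np.array(c['rvec'],float))[0]
    W=(P-np.array(c['tvec']).ravel())@M
    W[d==0]=np.nan
    return p,d,W
def save(n,p): cv2.imwrite('pics/'+n+'.png',p[...,::-1])
E
python3 - <<'E'
from h import *
print(robot.get_obs())
a=[]
for n in('top','scene'):
    p,d,W=cloud(n); np.savez(n,p=p,d=d,W=W); a.append(p); print({k:np.round(v,3) for k,v in calibration(n).items()})
print(calibration('wrist'))
save('top',cv2.resize(a[0],(768,576))); save('scene',a[1])
E
```

```text
{'time': 0.0, 'joint_positions': array([-1.42011760e+00,  8.79595119e-02,  1.37223626e+00,  2.70097343e-05,
        1.68358899e+00, -1.03072258e-01]), 'qvel': array([ 0.0002715 , -0.00025389,  0.00063451, -0.00014837, -0.00027809,
        0.00124092]), 'joint_torque': array([ 4.65794637e-04, -3.40184855e+01, -3.02423787e+01,  7.18507846e-02,
        3.29691439e-02, -1.60454770e-04]), 'tool_pos': array([ 0.13800797, -0.53184513,  0.20431084]), 'ee_rot': array([-3.13941494e+00, -2.52248200e-04,  2.53753717e-01]), 'wrist_force': array([ 0.02088745,  0.00549519, -0.22293339]), 'wrist_torque': array([0.05740149, 0.00129479, 0.04515797]), 'width': 0.0939678765539189}
{'fx': np.float64(386.864), 'fy': np.float64(386.864), 'cx': np.float64(257.333), 'cy': np.float64(192.753), 'rvec': array([ 2.134, -2.074,  0.234]), 'tvec': array([-0.019,  0.535,  0.653])}
{'fx': np.float64(440.015), 'fy': np.float64(440.015), 'cx': np.float64(259.006), 'cy': np.float64(193.553), 'rvec': array([ 1.812,  1.284, -0.685]), 'tvec': array([-0.202, -0.2  ,  1.283])}
{'fx': 297.3186396354542, 'fy': 297.3186396354542, 'cx': 254.15698811041324, 'cy': 195.83348046728324, 'tool_from_camera': array([[-8.26845821e-04, -9.57337167e-01, -2.88972084e-01,
         8.42820425e-02],
       [ 9.99999522e-01, -6.40756805e-04, -7.38566573e-04,
         5.74883066e-04],
       [ 5.21896402e-04, -2.88972557e-01,  9.57337239e-01,
        -1.79575358e-01],
       [ 0.00000000e+00,  0.00000000e+00,  0.00000000e+00,
         1.00000000e+00]])}
```

View pics/top.png

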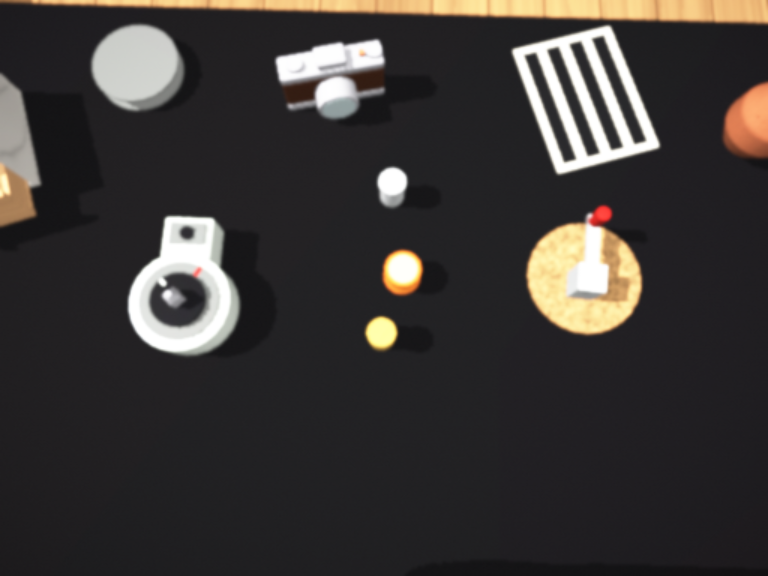

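View pics/scene.png

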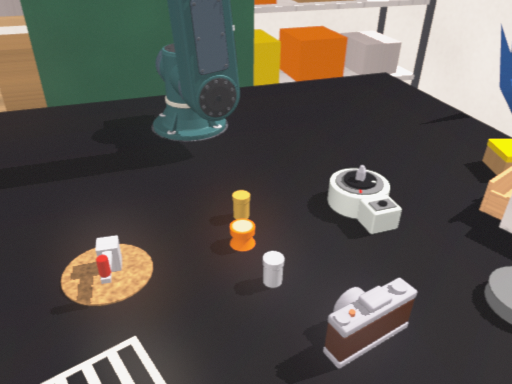

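The top view shows the crank on the mat (hub about 590,278, red handle 602,214 in the 768-wide picture). The loader's shaft is at about (174,297), with its white line at (162,282) and red mark at (197,271). Small cans stand in between.

Run:
```python
from h import *
def sh(M):
    return np.round(np.nanmedian(M,0),4)
for n in('top','scene'):
    z=np.load(n+'.npz'); p,W=z['p'].astype(int),z['W']
    hsv=cv2.cvtColor(z['p'],cv2.COLOR_RGB2HSV)
    H,S,V=[hsv[...,i].astype(int) for i in range(3)]
    wy=W[...,1]; wx=W[...,0]
    red=((H<6)|(H>174))&(S>180)&(V>120)&(W[...,2]<.15)
    k,l,s,c=cv2.connectedComponentsWithStats(red.astype(np.uint8))
    for i in range(1,k):
        if s[i,4]>3: print(n,'red',s[i],sh(W[l==i]), np.nanmax(W[l==i][:,2]))
    cork=(H>8)&(H<25)&(S>90)&(V>100)
    k,l,s,c=cv2.connectedComponentsWithStats(cork.astype(np.uint8))
    for i in range(1,k):
        if s[i,4]>300:
            q=W[l==i]; print(n,'cork?',s[i],sh(q))
            if n=='top':
                (cx,cy),r=cv2.minEnclosingCircle(q[np.isfinite(q[:,0])][:,:2].astype(np.float32)); print(cx,cy,r)
z=np.load('top.npz');W=z['W']
for (u,v) in [(590,278),(588,268),(594,285),(602,214),(550,260),(450,400),(185,300),(174,297),(135,300),(180,340),(190,245),(330,50),(400,270)]:
    print((u,v),np.round(W[int(v/1.5),int(u/1.5)],4))
# hub top: height band
m=(W[...,1]<-.05)
for n,lo,hi in(('hubtop',.046,.065),):
    p=z['p']; q=np.zeros(m.shape,np.uint8)
    pass
np.set_printoptions(linewidth=200)
print(np.round(W[170:206:2,370:420:4,2]*1000))
cam=calibration('top');M=cv2.Rodrigues(cam['rvec'])[0];print('campos',-M.T@np.ravel(cam['tvec']))
save('crop',cv2.resize(np.hstack([z['p'][135:240,75:170],z['p'][130:235,345:440]]),None,fx=4,fy=4,interpolation=cv2.INTER_CUBIC))
```

```text
top red [394 137  14  13 131] [ 0.6313 -0.2643  0.0838] 0.08861593814433515
top cork? [   0    0  512   16 4741] [ 1.5831 -0.3108 -0.7484]
1.6010127067565918 0.030448079109191895 1.1488194465637207
top cork? [483  56  29  47 949] [ 0.7683 -0.4653  0.0754]
0.7756860256195068 -0.4824906587600708 0.0389227569103241
top cork? [  0 110  24  41 609] [0.639  0.4835 0.0389]
0.6573594808578491 0.5036714673042297 0.04099838063120842
top cork? [ 351  148   77   75 2457] [ 0.5661 -0.2766  0.006 ]
0.5732256174087524 -0.26691505312919617 0.07842262089252472
top cork? [255 166  27  31 308] [ 0.5575 -0.0223  0.0042]
0.5731149911880493 -0.02260402962565422 0.03239015117287636
scene red [ 97 256  13  19  95] [ 0.6381 -0.2633  0.0848] 0.08766182301291629
scene cork? [ 255   26   93   58 3384] [-0.8166  0.797  -0.0654]
scene cork? [   0   34   47   78 2885] [-0.8121 -0.534  -0.0528]
scene cork? [ 479  138   33   82 1452] [0.6236 0.5211 0.0356]
scene cork? [ 229  189   27   63 1006] [ 0.562  -0.0132  0.0223]
scene cork? [  60  243   94   63 3641] [ 0.5889 -0.2741  0.0061]
(590, 278) [ 0.5572 -0.2548  0.0
[... 765 characters left out ...]
  7.  5. 32. 57. 58. 57. 59. 56.  7.  6.  6.  6.]
 [ 6.  8.  5. 33. 54. 59. 56. 57. 59.  6.  6.  7.  5.]
 [ 6.  6.  6. 33. 57. 54. 55. 58. 57.  8.  6.  6.  5.]
 [ 6.  7.  9. 33. 56. 56. 54. 55. 57.  9.  7.  5.  7.]
 [ 6.  6. 10. 34. 56. 58. 54. 58. 55.  7.  8.  7.  6.]
 [ 6.  5. 11. 35. 57. 57. 56. 56. 56.  5.  6.  6.  7.]
 [ 5.  6. 14. 36. 40. 48. 49. 53. 56.  6.  8.  8.  5.]
 [ 6.  6. 11. 25. 26. 31. 35. 39.  6.  6.  8.  7.  6.]
 [ 7.  4.  6.  7.  9. 14. 20.  7.  6.  8.  7.  5.  6.]
 [ 6.  5. nan  5.  5.  6.  2.  7.  4.  6.  8.  4.  7.]
 [ 7.  8.  4.  6.  3.  7.  6.  6.  8.  5.  6.  6.  6.]
 [ 5.  7.  7.  8.  5.  6.  5.  3.  8.  2.  6.  6.  7.]]
campos [ 0.37822084 -0.00555468  0.75489764]
```

View pics/crop.png

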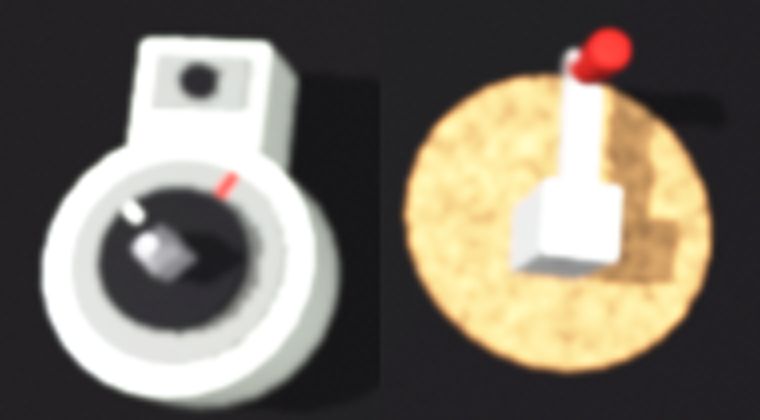

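The crop shows the shaft as a diamond at about (165,250), the white line at (132,210), and the red mark at (227,186). The hub is upright with its arm going to the handle. Next I'll get the numbers.

```bash
cat >> h.py <<'E'
def topray(uv,z,name='top'):
    c=calibration(name);M=cv2.Rodrigues(np.array(c['rvec'],float))[0];o=-M.T@np.ravel(c['tvec'])
    d=M.T@np.array([(uv[0]-c['cx'])/c['fx'],(uv[1]-c['cy'])/c['fy'],1]); return o+d*(z-o[2])/d[2]
def go(x,y,z,yaw,commanded=None):
    """shift in tool axes (cm) and turn to reach TCP pose"""
    o=robot.get_obs();Rm=R.from_euler('xyz',o['ee_rot'])
    s=Rm.inv().apply(np.array([x,y,z])-o['tool_pos'])*100
    t=-(yaw-o['ee_rot'][2]); t=(t+np.pi)%(2*np.pi)-np.pi
    print('shift cm',np.round(s,2),'turn',round(t,3),'t',round(o['time'],2),'pos',np.round(o['tool_pos'],4),'rot',np.round(o['ee_rot'],4),'q6',round(o['joint_positions'][5],3),'w',round(o['width'],4),'F',np.round(o['wrist_force'],1))
def wrist(name):
    o=robot.get_obs(); p,d=snapshot('wrist'); np.savez(name,p=p,d=d,pos=o['tool_pos'],rot=o['ee_rot']); return p,d,o['tool_pos'],o['ee_rot']
def wray(uv,z,pos,rot):
    """wrist pixels (N,2) -> world points on plane z"""
    c=calibration('wrist');uv=np.atleast_2d(uv).astype(float);q=(uv-[c['cx'],c['cy']])/c['fx'];th=np.linalg.norm(q,axis=1)+1e-12
    d=np.c_[q/th[:,None]*np.sin(th)[:,None],np.cos(th)]
    T=np.array(c['tool_from_camera']);Rm=R.from_euler('xyz',rot)
    o=Rm.apply(T[:3,3])+pos; D=Rm.apply(d@T[:3,:3].T)
    return o+D*((z-o[2])/D[:,2])[:,None]
E
python3 - <<'E'
from h import *
z=np.load('top.npz');p=z['p'];W=z['W']
m=(W[...,2]>.0525)&(W[...,2]<.064)&(abs(W[...,0]-.558)<.022)&(abs(W[...,1]+.258)<.03)
m=cv2.morphologyEx(m.astype(np.uint8),cv2.MORPH_OPEN,np.ones((5,5)))
c=cv2.findContours(m,0,2)[0];c=max(c,key=cv2.contourArea)
r=cv2.minAreaRect(c);print(r);print('hub',topray(r[0],.055))
h=topray((400.6,142.5),.085);print('handle',h)
# mat centre via cork mask ellipse
hsv=cv2.cvtColor(p,cv2.COLOR_RGB2HSV)
for nm,uv in (('line',(75+132/4,135+210/4)),('collar',(75+177/4,135+258/4)),('red',(75+227/4,135+186/4)),):
    print(nm,topray(uv,.058))
print('shaft top',topray((75+148/4,135+243/4),.091))
mc=topray((345+180/4-0,130+223/4),.005);print('mat',topray((345+(558-380)/4,130+223/4),.005))
go(.5585,-.259,.2,-.06)
E
```

```text
((394.74700927734375, 184.28823852539062), (18.867341995239258, 17.94698143005371), 4.398705005645752)
hub [ 0.55944795 -0.25921987  0.055     ]
handle [ 0.63094796 -0.26302436  0.085     ]
line [0.5372665  0.27302839 0.058     ]
collar [0.51525521 0.24984049 0.058     ]
red [0.54995436 0.23029454 0.058     ]
shaft top [0.51510062 0.25115659 0.091     ]
mat [ 0.5690796  -0.26670234  0.005     ]
shift cm [ 47.55 -15.86   0.48] turn 0.314 t 0.1 pos [ 0.138  -0.5319  0.2044] rot [-3.1396e+00 -2.0000e-04  2.5380e-01] q6 -0.103 w 0.094 F [-0.7  0.1  0.2]
```

Call:
servo_tool --series "-1 47.5 -15.8 0.5 0.31;-1 47.5 -15.8 0.5 0.31;-1 47.5 -15.8 0.5 0.31;-1 47.5 -15.8 0.5 0.31;-1 47.5 -15.8 0.5 0.31;-1 47.5 -15.8 0.5 0.31;-1 47.5 -15.8 0.5 0.31;-1 47.5 -15.8 0.5 0.31;-1 47.5 -15.8 0.5 0.31;-1 47.5 -15.8 0.5 0.31;-1 47.5 -15.8 0.5 0.31;-1 47.5 -15.8 0.5 0.31;-1 47.5 -15.8 0.5 0.31;-1 47.5 -15.8 0.5 0.31;-1 47.5 -15.8 0.5 0.31;-1 47.5 -15.8 0.5 0.31;-1 47.5 -15.8 0.5 0.31"

```text
time: 1.52
tool_pos: [0.5569, -0.2615, 0.2007]
ee_rot: [3.141, 0.0, -0.059]
wrist_force: [0.0, -0.1, -0.1]
width: 0.0939
```

Run:
```python
from h import *
p,d,pos,rot=wrist('w1')
go(.5585,-.259,.2,-.06)
save('w1',p)
```

```text
shift cm [ 0.13 -0.26  0.09] turn 0.001 t 1.57 pos [ 0.557  -0.2616  0.2009] rot [ 3.141e+00 -2.000e-04 -5.870e-02] q6 1.099 w 0.0939 F [-0.4 -0.6 -0.5]
```

View pics/w1.png

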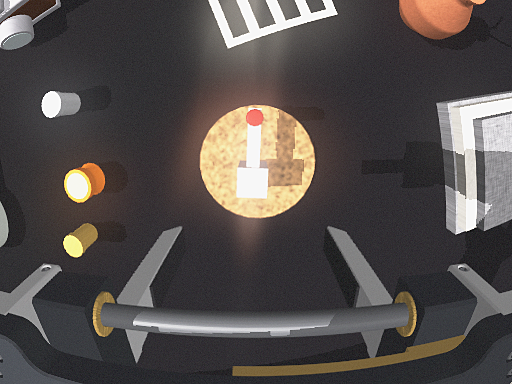

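The wrist view shows the hub top at about (252,183), the handle at (255,117), and the mat centred near (257,161).

Run:
```python
from h import *
z=np.load('w1.npz');p=z['p'];pos,rot=z['pos'],z['rot']
hsv=cv2.cvtColor(p,cv2.COLOR_RGB2HSV);S=hsv[...,1].astype(int);V=hsv[...,2].astype(int);H=hsv[...,0]
m=((S<40)&(V>200)); m[:, :225]=0;m[:,285:]=0;m[:100]=0;m[215:]=0
print([(v,np.where(m[v])[0].min(),np.where(m[v])[0].max()) for v in range(125,205,4) if m[v].any()])
mo=cv2.morphologyEx(m.astype(np.uint8),cv2.MORPH_OPEN,np.ones((19,19)))
c=max(cv2.findContours(mo,0,2)[0],key=cv2.contourArea);print(cv2.boundingRect(c))
pts=wray(c[:,0,:],.055,pos,rot)[:,:2]; r=cv2.minAreaRect((pts*1000).astype(np.float32));print('hubtop rect mm',r)
red=((H<6)|(H>174))&(S>150)&(V>120);red[:100]=0;red[140:]=0;red[:,:225]=0;red[:,285:]=0
v,u=np.where(red);print('handle',u.mean(),v.mean(),wray((u.mean(),v.mean()-0),.083,pos,rot))
# arm strip centreline -> direction
q=[];
for v in range(130,160,2):
    u=np.where(m[v])[0]
    if len(u): q.append((u.mean(),v))
w=wray(q,.051,pos,rot); print(np.round(w[[0,-1]],4),'yaw arm',np.arctan(np.polyfit(w[:,0],w[:,1],1)[0]))
ck=(H>8)&(H<28)&(S>70)&(V>70);ck=ck.astype(np.uint8);ck[:,:195]=0;ck[:,320:]=0;ck[:95]=0;ck[225:]=0
c=max(cv2.findContours(ck,0,2)[0],key=cv2.contourArea); w=wray(cv2.convexHull(c)[:,0,:],.005,pos,rot)[:,:2]; print('mat',cv2.minEnclosingCircle((w*1000).astype(np.float32)))
```

```text
[(125, np.int64(248), np.int64(260)), (129, np.int64(248), np.int64(260)), (133, np.int64(247), np.int64(260)), (137, np.int64(247), np.int64(260)), (141, np.int64(247), np.int64(260)), (145, np.int64(247), np.int64(260)), (149, np.int64(246), np.int64(259)), (153, np.int64(247), np.int64(259)), (157, np.int64(246), np.int64(259)), (161, np.int64(246), np.int64(259)), (165, np.int64(246), np.int64(259)), (169, np.int64(237), np.int64(267)), (173, np.int64(237), np.int64(267)), (177, np.int64(237), np.int64(267)), (181, np.int64(237), np.int64(267)), (185, np.int64(237), np.int64(267)), (189, np.int64(237), np.int64(267)), (193, np.int64(236), np.int64(266)), (197, np.int64(238), np.int64(266))]
(237, 167, 31, 31)
hubtop rect mm ((559.3251953125, -259.6269226074219), (34.20796203613281, 34.9725227355957), 86.52559661865234)
handle 255.34375 113.5 [[ 0.6362691  -0.26787846  0.083     ]]
[[ 0.6176 -0.2649  0.051 ]
 [ 0.5862 -0.2619  0.051 ]] yaw arm -0.0961446417940671
mat ((571.9064331054688, -265.7409362792969), 76.34988403320312)
```

Run:
```python
from h import *
go(.435,.25,.19,-.06)
```

```text
shift cm [-15.18 -50.35   1.05] turn 0.001 t 1.57 pos [ 0.557  -0.2616  0.2009] rot [ 3.141e+00 -2.000e-04 -5.870e-02] q6 1.099 w 0.0939 F [-0.4 -0.6 -0.5]
```

Call:
servo_tool --series "-1 -15.2 -50.3 1 0;-1 -15.2 -50.3 1 0;-1 -15.2 -50.3 1 0;-1 -15.2 -50.3 1 0;-1 -15.2 -50.3 1 0;-1 -15.2 -50.3 1 0;-1 -15.2 -50.3 1 0;-1 -15.2 -50.3 1 0;-1 -15.2 -50.3 1 0;-1 -15.2 -50.3 1 0;-1 -15.2 -50.3 1 0;-1 -15.2 -50.3 1 0;-1 -15.2 -50.3 1 0;-1 -15.2 -50.3 1 0;-1 -15.2 -50.3 1 0;-1 -15.2 -50.3 1 0;-1 -15.2 -50.3 1 0;-1 -15.2 -50.3 1 0"

```text
time: 3.07
tool_pos: [0.4353, 0.249, 0.1906]
ee_rot: [3.141, -0.0, -0.059]
wrist_force: [0.5, -0.2, -0.1]
width: 0.0943
```

Run:
```python
from h import *
p,d,pos,rot=wrist('w2')
go(.435,.25,.19,-.06)
c=p[110:210,200:310]
save('w2',cv2.resize(c,None,fx=6,fy=6,interpolation=cv2.INTER_CUBIC))
```

```text
shift cm [-0.03 -0.08  0.06] turn 0.001 t 3.12 pos [0.4353 0.2492 0.1906] rot [ 3.1414e+00 -3.0000e-04 -5.8800e-02] q6 2.037 w 0.094 F [ 0.3 -0.   0.5]
```

View pics/w2.png

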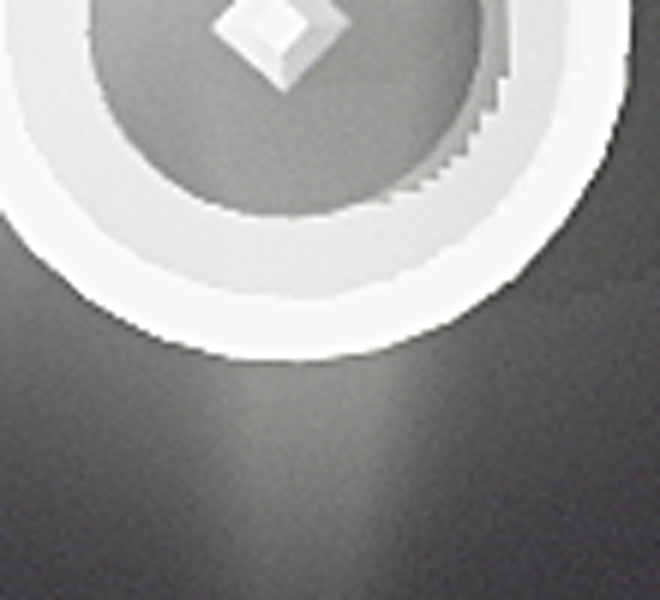

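The shaft is a diamond at about pixel (246,114) in the wrist picture. The crop cut it off at the top, so I'll crop again from the same picture.

Run:
```python
from h import *
p=np.load('w2.npz')['p']
save('w2b',cv2.resize(p[75:150,205:290],None,fx=8,fy=8,interpolation=cv2.INTER_CUBIC))
```

```text
(no output)
```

View pics/w2b.png

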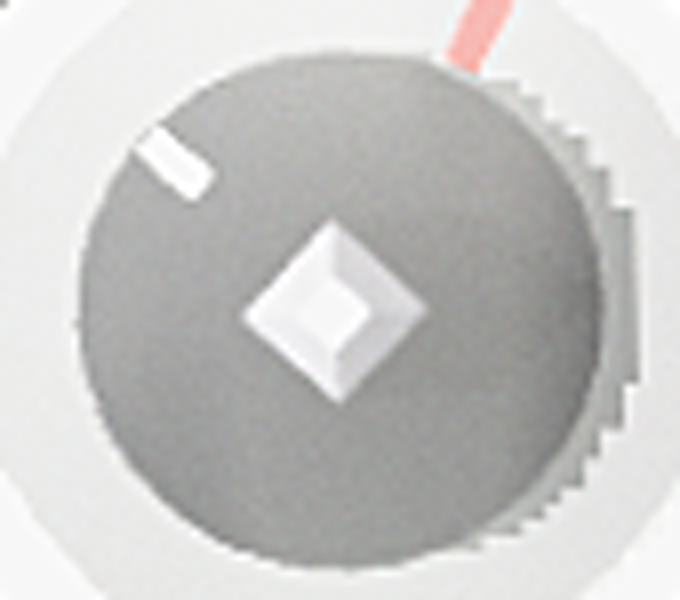

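Clear view: the collar is a circle centred at crop (341,311). The shaft shoulder corners are (334,218), (428,310), (340,403) and (242,315). The white line runs from (147,140) to (205,188), and the red mark is at (480,35).

Run:
```python
from h import *
z=np.load('w2.npz');pos,rot=z['pos'],z['rot']
f=lambda L,h: wray(np.array(L)/8+[204.5,74.5],h,pos,rot)[:,:2]
c=f([(341,311)],.061)[0];print('collar',c)
q=f([(334,218),(428,310),(340,403),(242,315)],.079);print('shaft',q.mean(0),np.linalg.norm(np.diff(q,axis=0),axis=1))
e=[np.arctan2(*(q[(i+1)%4]-q[i])[::-1])%(np.pi/2) for i in range(4)];print('square yaw',e)
print('tip',f([(333,311)],.091))
l=f([(147,140),(205,188)],.061);r=f([(480,35)],.055)[0]
a=lambda v:np.arctan2(v[1],v[0])
print('line',a(l.mean(0)-c),'dir',a(l[0]-l[1]),'red',a(r-c))
go(.5592,-.2597,.12,-.085)
```

```text
collar [0.51516746 0.2509646 ]
shaft [0.51541577 0.25114157] [0.01599355 0.01560979 0.01608642]
square yaw [np.float64(0.7279617459687633), np.float64(0.7582343832045173), np.float64(0.7674968779673534), np.float64(0.7521085345116697)]
tip [[0.51564925 0.25116278]]
line 0.7673301930240365 dir 0.79762494643649 red -0.5158695027546564
shift cm [15.36 50.07  7.07] turn 0.026 t 3.12 pos [0.4353 0.2492 0.1906] rot [ 3.1414e+00 -3.0000e-04 -5.8800e-02] q6 2.037 w 0.094 F [ 0.3 -0.   0.5]
```

Call:
servo_tool --series "-1 15.4 50.1 7 0.026;-1 15.4 50.1 7 0.026;-1 15.4 50.1 7 0.026;-1 15.4 50.1 7 0.026;-1 15.4 50.1 7 0.026;-1 15.4 50.1 7 0.026;-1 15.4 50.1 7 0.026;-1 15.4 50.1 7 0.026;-1 15.4 50.1 7 0.026;-1 15.4 50.1 7 0.026;-1 15.4 50.1 7 0.026;-1 15.4 50.1 7 0.026;-1 15.4 50.1 7 0.026;-1 15.4 50.1 7 0.026;-1 15.4 50.1 7 0.026;-1 15.4 50.1 10 0.026;-1 15.4 50.1 13 0.026;-1 15.4 50.1 15 0.026;-1 15.4 50.1 15 0.026;-1 15.4 50.1 15 0.026"

```text
time: 4.78
tool_pos: [0.5594, -0.2568, 0.0399]
ee_rot: [-3.14, 0.002, -0.081]
wrist_force: [0.2, 0.3, 0.6]
width: 0.0943
```

Run:
```python
from h import *
go(.5592,-.2597,.017,-.085)
```

```text
shift cm [0.01 0.3  2.29] turn 0.004 t 4.78 pos [ 0.5594 -0.2568  0.0399] rot [-3.1402e+00  2.2000e-03 -8.1200e-02] q6 1.129 w 0.0943 F [0.2 0.3 0.6]
```

Call:
servo_tool --series "-1 0 0.2 2.3 0;-1 0 0.2 2.3 0;-1 0 0.2 2.3 0;1 0 0.2 2.3 0;1 0 0.2 2.3 0;1 0 0.2 2.3 0;1 0 0.2 2.3 0;1 0 0.2 2.3 0;1 0 0.2 2.3 0;1 0 0.2 2.3 0;1 0 0.2 2.3 0;1 0 0.2 2.3 0"

```text
time: 5.78
tool_pos: [0.5601, -0.2603, 0.0174]
ee_rot: [-3.142, 0.0, -0.082]
wrist_force: [0.3, -0.1, -0.2]
width: 0.0375
```

Run:
```python
from h import *
go(.5592,-.2597,.017,-.085)
```

```text
shift cm [-0.09 -0.05  0.04] turn 0.003 t 5.78 pos [ 0.5601 -0.2603  0.0174] rot [-3.1416e+00  2.0000e-04 -8.2200e-02] q6 1.126 w 0.0375 F [ 0.3 -0.1 -0.2]
```

Call:
servo_tool --series "1 0 0 0 0;1 0 0 0 0;1 0 0 0 0;1 0 0 0 0;1 0 0 -3 0;1 0 0 -6 0;1 0 0 -10 0;1 0 0 -14 0;1 0 0 -14 0;1 0 0 -14 0;1 0 0 -14 0"

```text
time: 6.7
tool_pos: [0.5597, -0.2602, 0.1567]
ee_rot: [-3.141, 0.001, -0.082]
wrist_force: [0.2, 0.3, -1.9]
width: 0.034
```

Run:
```python
from h import *
p,d,pos,rot=wrist('w3')
go(.5154,.2511,.16,2.3256)
save('w3',p)
```

```text
shift cm [ -8.56 -50.56  -0.37] turn -2.408 t 6.75 pos [ 0.5591 -0.2598  0.1552] rot [-3.1401  0.0035 -0.0822] q6 1.126 w 0.0339 F [-0.4  0.2 -2.4]
```

View pics/w3.png

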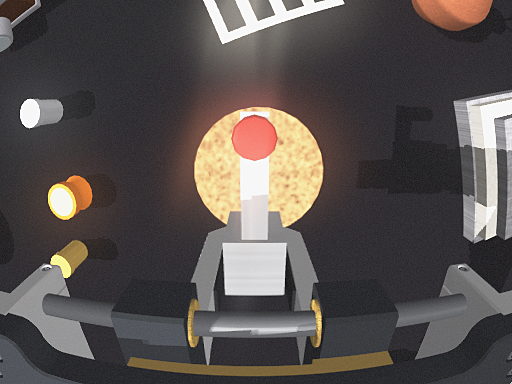

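The crank is held level: hub top at about columns 223–287 and rows 243–295, handle at (254,137). I'll measure its offset in the hand.

Run:
```python
from h import *
z=np.load('w3.npz');p=z['p'];pos,rot=z['pos'],z['rot']
q=[(223.5,243),(286,243),(289,295),(224,295)]
w=wray(q,pos[2]+.0376,pos,rot)
t=R.from_euler('xyz',rot).inv().apply(w-pos)
print(np.round(t*1000,1),t.mean(0)*1000)
h=wray([(254.5,137)],pos[2]+.0676,pos,rot);print(R.from_euler('xyz',rot).inv().apply(h-pos)*1000)
```

```text
[[ 15.5 -15.8 -37.6]
 [ 15.5  17.4 -37.6]
 [-18.7  20.7 -37.6]
 [-18.6 -17.1 -37.6]] [ -1.59025516   1.33301369 -37.59882982]
[[ 73.77104007   0.68759094 -67.67323344]]
```

Call:
servo_tool --series "1 -8.6 -50.6 0 -2.4;1 -8.6 -50.6 0 -2.4;1 -8.6 -50.6 0 -2.4;1 -8.6 -50.6 0 -2.4;1 -8.6 -50.6 0 -2.4;1 -8.6 -50.6 0 -2.4;1 -8.6 -50.6 0 -2.4;1 -8.6 -50.6 0 -2.4;1 -8.6 -50.6 0 -2.4;1 -8.6 -50.6 0 -2.4;1 -8.6 -50.6 0 -2.4;1 -8.6 -50.6 0 -2.4;1 -8.6 -50.6 0 -2.4;1 -8.6 -50.6 0 -2.4;1 -8.6 -50.6 0 -2.4;1 -8.6 -50.6 0 -2.4;1 -8.6 -50.6 0 -2.4;1 -8.6 -50.6 0 -2.4;1 -8.6 -50.6 0 -2.4;1 -8.6 -50.6 0 -2.4"

```text
time: 8.42
tool_pos: [0.5146, 0.2505, 0.1543]
ee_rot: [-3.136, -0.002, 2.321]
wrist_force: [-0.6, 0.1, -1.6]
width: 0.0336
```

Run:
```python
from h import *
go(.5149,.2517,.16,2.3256)
```

```text
shift cm [ 0.07  0.1  -0.57] turn -0.005 t 8.42 pos [0.5146 0.2505 0.1543] rot [-3.1363e+00 -2.0000e-03  2.3209e+00] q6 -0.396 w 0.0336 F [-0.6  0.1 -1.6]
```

Call:
servo_tool --series "1 0 0 2 0;1 0 0 4 0;1 0 0 4.6 0;1 0 0 4.6 0;1 0 0 4.6 0;1 0 0 4.6 0;1 0 0 4.6 0"

```text
time: 9.0
tool_pos: [0.5168, 0.2513, 0.1128]
ee_rot: [3.139, 0.001, 2.317]
wrist_force: [0.3, 0.6, -1.9]
width: 0.0337
```

Run:
```python
from h import *
go(.5149,.2517,.0735,2.3256)
```

```text
shift cm [ 0.16 -0.12  3.93] turn -0.008 t 9.0 pos [0.5168 0.2513 0.1128] rot [3.1394e+00 1.0000e-03 2.3174e+00] q6 -0.393 w 0.0337 F [ 0.3  0.6 -1.9]
```

Call:
servo_tool --series "1 0.15 -0.1 0.5 0;1 0.15 -0.1 1 0;1 0.15 -0.1 1.4 0;1 0.15 -0.1 1.8 0;1 0.15 -0.1 2.2 0;1 0.15 -0.1 2.5 0;1 0.15 -0.1 2.5 0;1 0.15 -0.1 2.5 0"

```text
time: 9.67
tool_pos: [0.5142, 0.2515, 0.0861]
ee_rot: [-3.141, -0.0, 2.318]
wrist_force: [-0.0, -0.4, -2.2]
width: 0.034
```

Run:
```python
from h import *
go(.5149,.2517,.0735,2.3256)
```

```text
shift cm [-0.03  0.07  1.26] turn -0.008 t 9.67 pos [0.5142 0.2515 0.0861] rot [-3.1412e+00 -2.0000e-04  2.3177e+00] q6 -0.391 w 0.034 F [-0.  -0.4 -2.2]
```

Call:
servo_tool --series "1 0 0 0.3 0;1 0 0 0.6 0;1 0 0 0.8 0;1 0 0 1 0;1 0 0 1.2 0;1 0 0 1.3 0;1 0 0 1.3 0;1 0 0 1.3 0"

```text
time: 10.33
tool_pos: [0.5142, 0.2515, 0.0734]
ee_rot: [-3.141, 0.0, 2.318]
wrist_force: [0.6, 0.3, -1.5]
width: 0.0337
```

Run:
```python
from h import *
go(.5149,.2517,.0735,2.3256)
```

```text
shift cm [-0.03  0.07 -0.01] turn -0.008 t 10.33 pos [0.5142 0.2515 0.0734] rot [-3.1415  0.      2.3178] q6 -0.391 w 0.0337 F [ 0.6  0.3 -1.5]
```

Call:
servo_tool --series "1 0 0 0.1 0;1 0 0 0.2 0;1 0 0 0.2 0"

```text
time: 10.58
tool_pos: [0.5143, 0.2515, 0.0733]
ee_rot: [3.141, 0.0, 2.318]
wrist_force: [-3.7, -0.7, 5.9]
width: 0.034
```

Run:
```python
from h import *
go(.5149,.2517,.0735,2.3256)
```

```text
shift cm [-0.03  0.06 -0.02] turn -0.008 t 10.58 pos [0.5143 0.2515 0.0733] rot [3.1410e+00 4.0000e-04 2.3179e+00] q6 -0.391 w 0.034 F [-3.7 -0.7  5.9]
```

Call:
servo_tool --series "1 0 0 -0.1 0.08;1 0 0 -0.1 0.16;1 0 0 -0.1 0.24;1 0 0 -0.1 0.32;1 0 0 -0.1 0.4;1 0 0 -0.1 0.48;1 0 0 -0.1 0.56;1 0 0 -0.1 0.64;1 0 0 -0.1 0.72;1 0 0 -0.1 0.8;1 0 0 -0.1 0.88;1 0 0 -0.1 0.96;1 0 0 -0.1 1.04;1 0 0 -0.1 1.12;1 0 0 -0.1 1.2;1 0 0 -0.1 1.25;1 0 0 -0.1 1.25"

```text
time: 12.0
tool_pos: [0.5158, 0.2523, 0.0734]
ee_rot: [3.139, -0.004, 1.067]
wrist_force: [2.3, 1.8, -0.4]
width: 0.0338
```

Run:
```python
from h import *
go(.5149,.2517,.0735,2.3256-1.27); print(robot.get_obs()['wrist_torque'])
```

```text
shift cm [-0.1  -0.05 -0.01] turn 0.012 t 12.0 pos [0.5158 0.2523 0.0734] rot [ 3.139  -0.0037  1.0671] q6 0.86 w 0.0338 F [ 2.3  1.8 -0.4]
[ 0.32310471 -0.66043422  0.03886432]
```

Call:
servo_tool --series "1 0 0 0 0.04;1 0 0 0 0.08;1 0 0 0 0.12;1 0 0 0 0.16;1 0 0 0 0.16;1 0 0 0 0.16"

```text
time: 12.5
tool_pos: [0.5158, 0.2522, 0.0734]
ee_rot: [3.14, -0.004, 0.91]
wrist_force: [4.1, 2.6, -0.3]
width: 0.0339
```

Run:
```python
from h import *
go(.5149,.2517,.0735,2.3256-1.44); print(robot.get_obs()['wrist_torque'])
```

```text
shift cm [-0.1  -0.04 -0.01] turn 0.024 t 12.5 pos [0.5158 0.2522 0.0734] rot [ 3.1395 -0.0039  0.9097] q6 1.017 w 0.0339 F [ 4.1  2.6 -0.3]
[ 0.52097211 -0.94216627  0.01659551]
```

Call:
servo_tool --series "1 0 0 0 0.03;1 0 0 0 0.06;1 0 0 0 0.08;1 0 0 0 0.08;1 0 0 0 0.08"

```text
time: 12.92
tool_pos: [0.5159, 0.2522, 0.0734]
ee_rot: [3.14, -0.004, 0.83]
wrist_force: [4.7, 3.2, 0.1]
width: 0.0336
```

Run:
```python
from h import *
go(.5149,.2517,.0735,2.3256-1.44); print(robot.get_obs()['wrist_torque'])
```

```text
shift cm [-0.11 -0.04 -0.01] turn -0.055 t 12.92 pos [0.5159 0.2522 0.0734] rot [ 3.1395 -0.0041  0.8303] q6 1.096 w 0.0336 F [4.7 3.2 0.1]
[ 0.47610413 -0.98524218  0.27072542]
```

Call:
servo_tool --series "1 0 0 0 0.03;1 0 0 0 0.06;1 0 0 0 0.06;1 0 0 0 0.06"

```text
time: 13.25
tool_pos: [0.516, 0.2522, 0.0734]
ee_rot: [3.139, -0.004, 0.772]
wrist_force: [4.1, 2.4, 1.0]
width: 0.0338
```

Run:
```python
from h import *
go(.5149,.2517,.0735,2.3256-1.44); print(robot.get_obs()['wrist_torque'])
p,d,W=cloud('top');save('t2',cv2.resize(p[135:235,75:175],None,fx=5,fy=5,interpolation=cv2.INTER_CUBIC))
```

```text
shift cm [-0.11 -0.04 -0.01] turn -0.114 t 13.25 pos [0.516  0.2522 0.0734] rot [ 3.1394 -0.0042  0.7716] q6 1.155 w 0.0338 F [4.1 2.4 1. ]
[ 0.3972707  -0.99537879  0.60715232]
```

Call:
servo_tool --series "1 0 0 0 -0.1;1 0 0 0 -0.2;1 0 0 0 -0.2;1 0 0 -1 -0.2;1 0 0 -2 -0.2;1 0 0 -3 -0.2;1 0 0 -4.5 -0.2;1 0 0 -7 -0.2;1 0 0 -8 -0.2;1 0 0 -8 -0.2"

```text
time: 14.13
tool_pos: [0.5151, 0.2516, 0.1555]
ee_rot: [3.139, -0.003, 0.967]
wrist_force: [0.3, 1.1, -0.5]
width: 0.0333
```

Run:
```python
from h import *
go(.435,.25,.19,1.0)
```

```text
shift cm [-4.67 -6.5  -3.48] turn -0.033 t 14.13 pos [0.5151 0.2516 0.1555] rot [ 3.1389e+00 -3.0000e-03  9.6690e-01] q6 0.96 w 0.0333 F [ 0.3  1.1 -0.5]
```

Run:
```python
from h import *
go(.568,-.263,.15,-.08)
```

```text
shift cm [-39.36  33.57   0.53] turn 1.047 t 14.13 pos [0.5151 0.2516 0.1555] rot [ 3.1389e+00 -3.0000e-03  9.6690e-01] q6 0.96 w 0.0333 F [ 0.3  1.1 -0.5]
```

Call:
servo_tool --series "1 -39.3 33.6 0 1.05;1 -39.3 33.6 0 1.05;1 -39.3 33.6 0 1.05;1 -39.3 33.6 0 1.05;1 -39.3 33.6 0 1.05;1 -39.3 33.6 0 1.05;1 -39.3 33.6 0 1.05;1 -39.3 33.6 0 1.05;1 -39.3 33.6 0 1.05;1 -39.3 33.6 0 1.05;1 -39.3 33.6 0 1.05;1 -39.3 33.6 0 1.05;1 -39.3 33.6 0 1.05;1 -39.3 33.6 0 1.05;1 -39.3 33.6 0 1.05;1 -39.3 33.6 0 1.05;1 -39.3 33.6 0 1.05;1 -39.3 33.6 0 1.05"

```text
time: 15.63
tool_pos: [0.5682, -0.2609, 0.1526]
ee_rot: [-3.141, 0.0, -0.08]
wrist_force: [0.4, 0.2, -1.6]
width: 0.0338
```

Run:
```python
from h import *
p,d,W=cloud('top')
w,_,pos,rot=wrist('w4')
go(.568,-.263,.017,-.08)
a=cv2.resize(p[145:225,80:165],(425,400),interpolation=cv2.INTER_CUBIC); b=cv2.resize(w[80:340,130:390],(370,370))
save('chk',np.hstack([a,cv2.copyMakeBorder(b,0,30,0,0,0)]))
```

```text
shift cm [-0.02  0.16 13.58] turn -0.0 t 15.73 pos [ 0.5683 -0.2614  0.1528] rot [ 3.1415e+00 -3.0000e-04 -8.0300e-02] q6 1.129 w 0.0338 F [ 0.4 -0.2 -1.4]
```

View pics/chk.png

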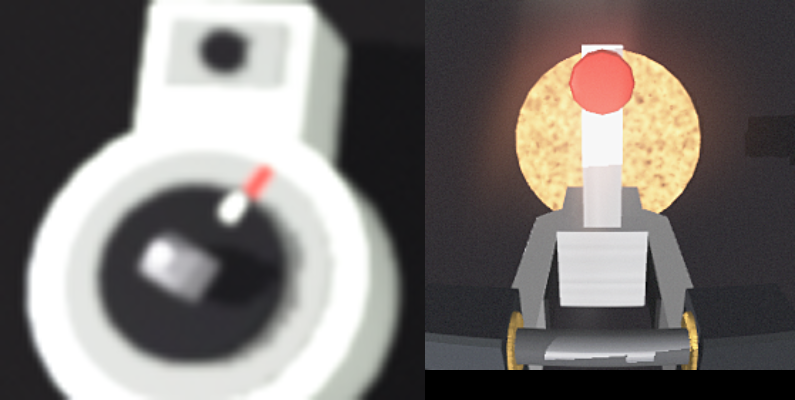

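The white line at (233,205) now runs into the red mark at (258,182), so the shaft is at its stop. The crank hangs level over the mat, so I'll set it down.

Call:
servo_tool --series "1 0 0 3 0;1 0 0 6 0;1 0 0 9 0;1 0 0 11.5 0;1 0 0 12.5 0;1 0 0 13 0;1 0 0 13.3 0;1 0 0 13.5 0;1 0 0 13.5 0;1 0 0 13.5 0"

```text
time: 16.57
tool_pos: [0.5692, -0.2634, 0.0194]
ee_rot: [3.14, -0.003, -0.082]
wrist_force: [-0.2, 0.1, -1.4]
width: 0.0337
```

Run:
```python
from h import *
go(.568,-.263,.0173,-.08)
```

```text
shift cm [-0.13 -0.03  0.21] turn -0.002 t 16.57 pos [ 0.5692 -0.2634  0.0194] rot [ 3.1401e+00 -3.0000e-03 -8.2100e-02] q6 1.129 w 0.0337 F [-0.2  0.1 -1.4]
```

Call:
servo_tool --series "1 0 0 0.1 0;1 0 0 0.18 0;1 0 0 0.22 0;1 0 0 0.22 0"

```text
time: 16.9
tool_pos: [0.569, -0.2633, 0.0174]
ee_rot: [3.14, -0.002, -0.082]
wrist_force: [-1.6, 1.3, 4.7]
width: 0.034
```

Contact. I'll open the fingers, then rise.

Call:
servo_tool --series "0.2 0 0 0 0;-0.3 0 0 0 0;-1 0 0 0 0;-1 0 0 0 0;-1 0 0 0 0;-1 0 0 0 0;-1 0 0 0 0;-1 0 0 0 0;-1 0 0 0 0;-1 0 0 -2 0;-1 0 0 -5 0;-1 0 0 -9 0;-1 0 0 -13 0;-1 0 0 -18 0;-1 0 0 -18 0;-1 0 0 -18 0;-1 0 0 -18 0"

```text
time: 18.32
tool_pos: [0.5681, -0.2628, 0.1953]
ee_rot: [3.141, -0.001, -0.082]
wrist_force: [-0.3, -0.6, -0.2]
width: 0.094
```

Run:
```python
from h import *
o=robot.get_obs();print(o['time'],o['width'],o['tool_pos'],o['wrist_force'])
w,_,pos,rot=wrist('w5'); s,_,_=cloud('scene')
save('fin',np.hstack([cv2.resize(w[60:260,130:380],(400,320)),cv2.resize(s[200:340,20:180],(366,320))]))
```

```text
18.3167 0.09404551326452877 [ 0.56814363 -0.26281744  0.19526793] [-0.26958414 -0.59055645 -0.15715202]
```

View pics/fin.png

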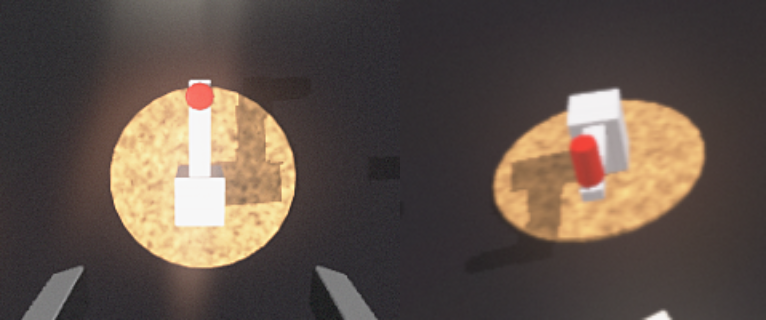

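The crank stands upright near the middle of the mat (hub at about (200,200) in the left half), and the gripper is clear of it.

```bash
python3 -c "
from h import *
print(robot.close_job())"
```

```text
the job is handed in; nothing more can be done
None
```

The crank was fitted onto the shaft, wound clockwise to the stop, and stood upright on the cork mat again. I handed the job in at about 18.4 s of the 64 s allowed.

- **Seating:** the hub's underside reached about 61 mm above the shelf, the collar's height. Contact force came up there with almost no further travel.
- **Winding:** I turned the hub about 1.5 rad, until the wrist torque climbed from about 0.02 to 0.6 N m at the stop. I then backed off within the free play and lifted the crank off. A top view afterwards showed the collar's white line meeting the red mark.
- **Placing:** the crank touched down with its hub at about (0.569, -0.263), a few mm from the mat centre I measured at (0.571, -0.266). The last pictures show it upright, with the open gripper well above it.

None of the checks failed. The top and wrist cameras placed the mat centre about 3 mm apart, and single arm readings wandered by 1–2 mm. Both were within what the fit and placing needed.

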